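# Lamp cap held half-turned in a microscope lamp house

### The job

Take the lamp cap (the one with the bar grip) from the parts tray, set it into the port on top of the microscope lamp house with its two pins down through the slots, and turn it clockwise to the single half-way rib, half-way to where the lock clicks; never turn it on into the lock. The port is sprung and would turn the cap back, so keep hold of the cap and finish while still gripping it there, at half-turn, so that the lamp can be centred. Leave everything else standing where it is.

Things in the scene. Friction and masses are not known exactly. Their poses are not given: they have to be found in the camera images.
- lampcap: Loose lamp cap, about 160 g, upright on its spigot in the tray. Spigot 48 mm diameter, 20 mm high, foot tapered to 40 mm; on it a steel disc 88 mm diameter, from 20 to 28 mm height; on that a black bar grip 60 mm long (along x), 14 mm thick (along y), from 28 to 58 mm height. Origin: centre of the spigot's underside, z up. A half turn about z looks and works the same.
- cap_pin (a point): Tip of one of the lamp cap's two round steel pins, 8 mm thick, which stick out of the spigot along the cap's +x and -x, right below the bar grip, to 34 mm from the axis; the pins' axis is 7.5 mm above the cap's underside. This is the +x one.
- lamphouse: Fixed white lamp house, box 170 x 150 mm, 70 mm high, with an aluminium collar 88 mm diameter in the middle of its top, the collar's top 104 mm above the bench. Origin: middle of its underside.
- port (a point): Centre of the port's mouth, level with the collar's top; z up. Mouth 53 mm wide, with two slots about 16 mm wide along +x and -x of this point, through a flange 6 mm thick, for the pins. Fully in, the cap's disc rests on the collar and the cap's origin is 20 mm below this point; under the flange the pins have 2.5 mm play in height. Let go before the lock, the cap is turned back and lifted.
- plunger (a joint): Sprung brass plunger in the port's middle, m, 0 at rest, growing downward to 0.012. The cap's foot meets it 8 mm before it is fully in; it pushes up with about 3 N then and 6.5 N with the cap fully in, so the cap must be kept pressed down until its pins are turned under the flange.
- half_mark (a point): The single thin rib on the collar's edge (3 mm wide, 50 mm from the port's axis, level with its top), 0.60 rad clockwise seen from above from the +x slot: the half-way mark for the bar's end. Another stands opposite. A broad rib stands at each slot.
- lock_mark (a point): Middle of the pair of thin ribs on the collar's edge, 1.20 rad clockwise from the +x slot, where the lock clicks; another pair stands opposite.
- carrier (a joint): Sprung carrier inside the port that the pins push round, rad, 0 at rest, growing clockwise to 1.25. The pins meet it after about 0.1 rad of cap turn, so it reads about 0.5 at half-way and about 1.1 at the lock. Its spring turns back with 0.08 N m at 0 and 0.18 N m at half-way.
- tray: Fixed grey parts tray 130 x 220 mm (x by y) with a 12 mm rim, holding the two caps side by side 55 mm either side of its middle along its y. Origin: middle of its underside.
- dustcap: Loose dust cap, steel disc 84 mm diameter with a round black knob 30 mm thick, 42 mm high in all, no pins; lies in the tray beside the lamp cap; not wanted. Origin: centre of its underside.
- objective: Bystander: steel microscope objective, 24 mm diameter, 40 mm high, standing. Origin: underside.
- oil: Bystander: small amber oil bottle, 26 mm diameter, 55 mm high. Origin: underside.
- eyepiece: Bystander: eyepiece standing on its black end, 34 mm diameter, 62 mm high. Origin: underside.
- slidebox: Bystander: white slide box 85 x 100 x 32 mm. Origin: underside.
- dish: Bystander: glass dish 90 mm diameter, 14 mm high. Origin: underside.
- driver: Bystander: screwdriver 200 mm long lying on the bench, handle to its -x. Origin: underside.
There are look-alikes about, which are no part of the job. Leave any brown or turquoise look-alike of the lampcap alone.

How it is judged:
On the way, in this order (a step that is already met when the one before it is completed fails the run):
1. lamp cap set into the port, pins down through the slots, not yet turned (z of lampcap in the frame of port below -0.0155 m and horizontal distance between lampcap and port below 0.004 m and angle between lampcap's own z axis and vertical below 0.1 rad and angle between the x axis of lampcap and the x axis of port, either way round below 0.25 rad), for 0.05 s.
2. cap turned to half-way against the spring and held (z of lampcap in the frame of port below -0.0155 m and horizontal distance between lampcap and port below 0.004 m and angle between lampcap's own z axis and vertical below 0.1 rad and angle between the x axis of lampcap and the x axis of port, either way round between 0.44 and 0.76 rad and value of joint carrier above 0.3 rad and contact force between lampcap and the fingers above 2 N), for 0.5 s.
At the end, for the whole second after the job is handed in: The lamp cap is in the port, upright (within 0.1 rad), centred within 4 mm, its underside at least 15.5 mm below the collar's top, turned 0.44 to 0.76 rad clockwise from the slots (half-way is 0.60), carrier past 0.3 rad, and still gripped by the fingers (over 2 N) (all of step 2); the arm keeps its last pose, push and grip.
It fails at once if the cap is turned on into the lock (carrier past 1.08 rad) (value of joint carrier above 1.08 rad).
It fails at once if something else is pushed away (over 20 mm; dust cap 30 mm) (distance of dustcap from where it was at the start of the episode above 0.03 m or distance of any of objective, oil, eyepiece, slidebox, dish, driver from where it was at the start of the episode above 0.02 m).
It also fails if it takes over 48 s, if anything falls off the work surface, if the arm or the gripper's body presses on something with over 40 N, if the wrist force passes 120 N, or if a joint passes its speed limit or range.

### The arm

A 7-joint arm with a two-finger parallel gripper is mounted at the origin on the work surface. World frame = base frame: x ahead of the robot, y to its left, z up, the work surface at z = 0. Lengths are in m, angles in rad, forces in N, time in s.
With the tool pointing down it reaches from about 0.425 to 0.875 m from the base axis. Payload 4.7 kg.
Tool frame: the origin (TCP) lies at the very end of the fingers, on their centre line; the grasp point (between the pads) lies 19 mm behind it; z points along the fingers, y is the line along which they close (so a half turn about z gives the same grasp; the last joint's range is limited). The gripper opens to 87 mm and grips with 3 to 60 N. Pads are 19 mm wide; open, the fingers measure 117 mm over their backs; the gripper's body (75 mm by 190 mm) begins 51 mm behind the grasp point.
Start: joints at [1.12, 0.321, -0.07, 1.45, 0.023, 1.371, -0.057], TCP at [0.291, -0.581, 0.223] pointing down, gripper open.
Joint ranges: [-2.86, 2.86], [-0.3, 2.09], [-1.38, 1.24], [0.06, 2.45], [-1.56, 4.7], [0.09, 2.05], [-2.69, 2.69]. Speed limits (rad/s): [2.57, 2.57, 3.14, 3.14, 3.14, 3.14, 3.14].

### API

Orientations are given as a rotation vector (axis times angle).
In Python, from bench import ctrl, vision gives the robot as it stands.
- The arm moves only by the tool jog_arm, never from a script. Its argument "increments" is a list of rows, each an object of numbers: "tx", "ty", "tz": the shift along the tool's x, y, z in mm; "wx", "wy", "wz": the turn, a rotation vector about the tool's x, y, z in rad; "gripper": the opening, from 0 (shut) to 1 (fully open). In form: [{"tx": .., "ty": .., "tz": .., "wx": .., "wy": .., "wz": .., "gripper": ..}, ...]. A call has exactly 5 rows; each row is the pose to reach, as a shift and turn from the pose commanded when the call began, along the tool's axes at that moment; what a row does not reach only later rows make up. A row lasts 1/12 s, in which the tool goes at most 41.7 mm and 7.16 degrees, less where a joint would pass 70% of its speed; a pose out of reach is approached as far as the arm can. A call with a gripper value outside its range is refused whole. The fingers move at their own pace and stop on an object; "grip_force" is the grip in N (left out, the last holds). Time passes only in rows, so rows that repeat a pose let the fingers close, or fill a call up. It gives the time, the measured TCP pose, the force, the opening and the grip force at its end, in the units of the state.
- ctrl.get_state(): the state, without advancing time (a new reading comes with each control period).
- vision.get_image(name): name is "side" or "top"; returns a dict with "color" (480x640x3 uint8, blue, green, red), "fx", "fy", "cx", "cy" (pixels), "extrinsics" (4x4, takes a point from world to camera coordinates). Camera axes: x right, y down, z forward; pixel columns grow to the right and rows downward; lengths in m; the calibration is good to about 2 mm. A picture is of the moment at which its call begins. There is no depth.
- ctrl.close_job(): hands the job in; it is judged then, once.
Trained networks look in the newest picture that a camera, given by its name, has taken for a name from the list of things; names that differ only in an ending like _2 or _b are one class to them, and where a whole thing is asked for, a point or a joint stands for the part that bears it (a point fixed in the world has none). Each returns a list of dicts, best first, with "conf" (0 to 1); they miss things now and then, are a little off and sometimes report something else, mostly with a low value. They report only what shows in the picture. A call takes as long as a camera call. They do not tell look-alikes from the thing itself.
- vision.spot_in(camera, thing): "bbox" ([left, top, right, bottom] in pixels, round what is visible of it).
The state is a dict: "time": time; "joint_positions": joint angles; "qd": joint speeds; "joint_torque": joint torques, N m; "position": TCP position; "tool_rot": TCP orientation; "ft_force": force on the tool from outside, world axes, zero at the start; "torque": the same for the moment, N m; "grip_width": opening from 0.0 (shut) to 1.0 (fully open); "grip_force": force on a finger pad.
Only numpy, scipy, OpenCV 4.12 (cv2) and the standard library are available. Lean on these libraries where they do the work, as an engineer would, in place of code of your own. Each camera call takes 0.05 s, during which the arm holds its last target. There are 200 camera calls.

## Working session

There is one attempt and no reset: what is moved stays moved. The work goes in short steps, Python scripts to look and compute and a tool call to move; the robot and the scene stay as the last step left them, time stands still between calls to the robot, and variables do not carry over. Pictures are saved under pics/ and viewed, at most 10 in all, crops included, and the job is handed in when it is done.

Besides the shell and the picture viewer there is one more tool, called after "Emit:" in YAML: its name, and indented under it one key for each argument. jog_arm: Moves the arm, as the interface text tells. Its arguments: {"type":"object","properties":{"increments":{"type":"array"},"grip_force":{"type":"number"}},"required":["increments"]}

```bash
mkdir -p pics; cat > h.py <<'E'
import numpy as np, cv2
from bench import ctrl, vision
def ray(im,u,v,z):
    E=np.array(im["extrinsics"]);R=E[:3,:3];t=E[:3,3]
    d=R.T@np.array([(u-im["cx"])/im["fx"],(v-im["cy"])/im["fy"],1]);c=-R.T@t
    return c+d*(z-c[2])/d[2]
def proj(im,p):
    E=np.array(im["extrinsics"]);q=E[:3,:3]@np.array(p)+E[:3,3]
    return np.array([im["fx"]*q[0]/q[2]+im["cx"],im["fy"]*q[1]/q[2]+im["cy"]])
E
python3 - <<'E'
from h import *
s=ctrl.get_state();print({k:np.round(s[k],3) for k in s})
for n in("top","side"):
    im=vision.get_image(n);cv2.imwrite(f"pics/{n}0.png",im["color"])
    E=np.array(im["extrinsics"]);print(n,im["fx"],np.round(-E[:3,:3].T@E[:3,3],3),np.round(E[2,:3],2))
    for th in("lampcap","lamphouse","tray","dustcap"):
        for d in vision.spot_in(n,th)[:3]:
            b=d["bbox"];print(n,th,round(d["conf"],2),np.round(b),np.round(ray(im,(b[0]+b[2])/2,(b[1]+b[3])/2,0.03),3))
E
```

```text
{'time': np.float64(0.0), 'joint_positions': array([ 1.12 ,  0.322, -0.07 ,  1.452,  0.023,  1.371, -0.057]), 'qd': array([-0.   ,  0.001,  0.001, -0.001, -0.001, -0.001, -0.   ]), 'joint_torque': array([ 1.0000e-03, -4.9128e+01, -4.0400e-01, -3.1253e+01, -6.4000e-02,
        4.4000e-02,  0.0000e+00]), 'position': array([ 0.291, -0.581,  0.221]), 'tool_rot': array([-3.055e+00, -7.230e-01,  1.000e-03]), 'ft_force': array([-0.098,  0.157, -1.018]), 'torque': array([-0.027,  0.011, -0.013]), 'grip_force': np.float64(0.0), 'grip_width': np.float64(0.999)}
top 600.4336654794773 [0.316 0.004 1.37 ] [ 0.17  0.02 -0.98]
top lampcap 0.86 [379. 233. 419. 276.] [ 0.519 -0.155  0.03 ]
top lampcap 0.69 [428. 315. 476. 358.] [ 0.338 -0.27   0.03 ]
top lamphouse 0.92 [182. 213. 271. 313.] [0.493 0.233 0.03 ]
top tray 0.68 [367. 209. 475. 290.] [ 0.531 -0.205  0.03 ]
top tray 0.54 [327. 207. 336. 220.] [ 0.612 -0.002  0.03 ]
top tray 0.17 [401. 115. 426. 198.] [ 0.749 -0.19   0.03 ]
top dustcap 0.58 [429. 223. 463. 259.] [ 0.55  -0.261  0.03 ]
top dustcap 0.15 [210. 240. 234. 272.] [0.509 0.244 0.03 ]
side 478.3027318129567 [0.474 0.875 0.589] [ 0.09 -0.86 -0.5 ]
side lampcap 0.88 [400. 222. 436. 258.] [ 0.364 -0.117  0.03 ]
side lampcap 0.81 [333. 212. 368. 244.] [ 0.525 -0.159  0.03 ]
side lampcap 0.61 [408. 202. 444. 228.] [ 0.336 -0.247  0.03 ]
side lamphouse 0.69 [292. 284. 417. 389.] [0.494 0.237 0.03 ]
side tray 0.89 [313. 202. 383. 256.] [ 0.531 -0.152  0.03 ]
side tray 0.6 [190. 307. 236. 333.] [0.752 0.219 0.03 ]
side dustcap 0.92 [325. 202. 357. 220.] [ 0.556 -0.247  0.03 ]
side dustcap 0.16 [297. 250. 310. 273.] [0.617 0.005 0.03 ]
```

View pics/top0.png

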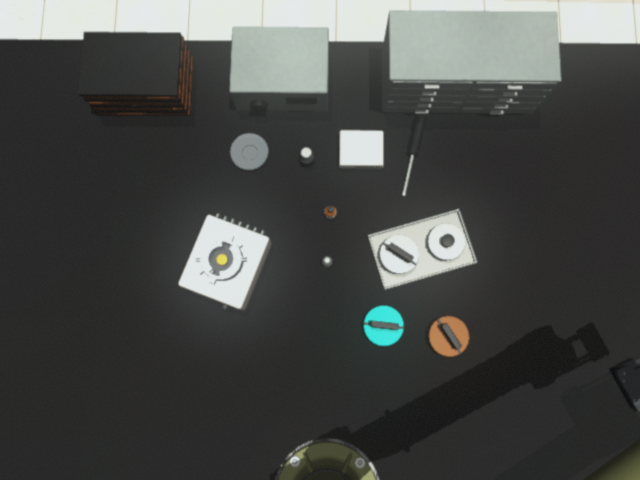

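View pics/side0.png

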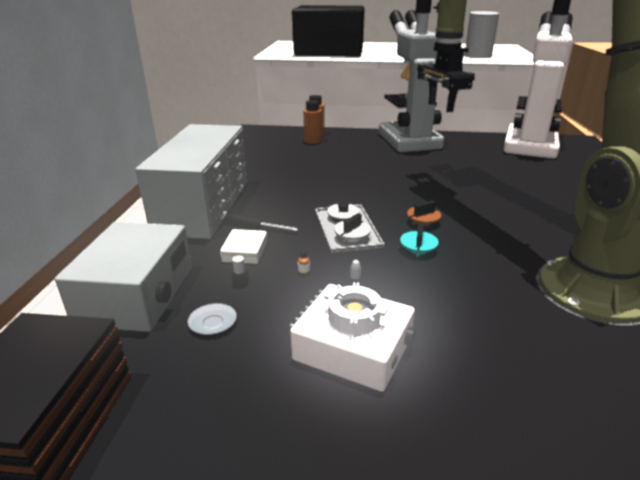

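The top picture shows the lamp cap (white, bar grip) at about (399,253) in the tray and the dust cap at (447,242). The port is at about (224,259), and the turquoise and brown look-alikes are at (384,326) and (449,337). I'll enlarge both places for bearings.

```bash
python3 - <<'E'
import cv2,numpy as np
a=cv2.imread("pics/top0.png")
l=cv2.resize(a[225:285,365:435],None,fx=5.5,fy=5.5,interpolation=cv2.INTER_CUBIC)
r=cv2.resize(a[225:297,187:263],None,fx=5.5,fy=5.5,interpolation=cv2.INTER_CUBIC)
o=np.zeros((400,804,3),np.uint8);o[:l.shape[0],:l.shape[1]]=l;o[:r.shape[0],386:386+r.shape[1]]=r[:, :418]
cv2.imwrite("pics/crop0.png",o[:,:800])
E
```

```text
(no output)
```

View pics/crop0.png

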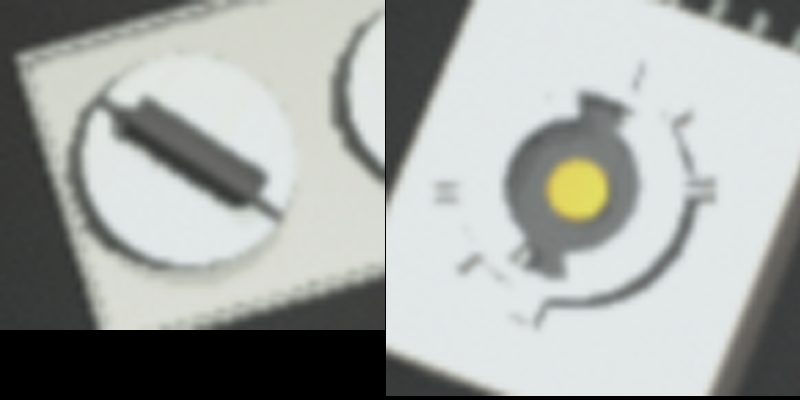

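The crops show the bar's index lines on the disc at about (100,98) and (282,215), with the disc centred near (188,161). The port's ribs come in opposite pairs: slots at (639,75) and (518,320), single ribs at (683,120) and (468,265), lock pairs at (702,190) and (446,192). I'll make the same crop from the side view and convert these to world positions.

```bash
python3 - <<'E'
from h import *
im=vision.get_image("top")
P=lambda x,y,ox,oy,z: ray(im,ox+(x+.5)/5.5-.5,oy+(y+.5)/5.5-.5,z)[:2]
f=lambda a:np.round(a,4)
for z in(.030,.032):
    a=P(100,98,365,225,z);b=P(282,215,365,225,z);c=P(188,161,365,225,z);l=P(80,161,365,225,z);r=P(297,161,365,225,z);t=P(188,53,365,225,z);bo=P(188,268,365,225,z)
    print("cap",z,f((a+b)/2),f(c),"len",f(np.linalg.norm(a-b)),"ang",f(np.arctan2(*(a-b)[::-1])),"d",f(np.linalg.norm(l-r)),f(np.linalg.norm(t-bo)))
Q=lambda x,y,z=.104:P(x-386,y,187,225,z)
for n,p,q in(("slot",(639,75),(518,320)),("half",(683,120),(468,265)),("lock",(702,190),(446,192)),("slotmouth",(607,100),(546,275))):
    a,b=Q(*p),Q(*q);d=a-b;print(n,f((a+b)/2),f(np.linalg.norm(d)),f(np.arctan2(d[1],d[0])))
print("mouth",f(Q(571,185)),f(Q(503,185)-Q(640,185)),"plunger",f(Q(578,190,.092)))
s=vision.get_image("side")["color"]
l=cv2.resize(s[200:260,310:390],None,fx=5,fy=5,interpolation=cv2.INTER_CUBIC)
r=cv2.resize(s[275:350,315:395],None,fx=5,fy=5,interpolation=cv2.INTER_CUBIC)
o=np.zeros((375,800,3),np.uint8);o[:300,:400]=l;o[:,400:]=r;cv2.imwrite("pics/crop1.png",o)
E
```

```text
cap 0.03 [ 0.5222 -0.1561] [ 0.5202 -0.155 ] len 0.0879 ang 1.0013 d 0.0886 0.089
cap 0.032 [ 0.5219 -0.1558] [ 0.5199 -0.1547] len 0.0878 ang 1.0013 d 0.0885 0.0889
slot [0.4896 0.2308] 0.1056 -0.4176
half [0.4913 0.2321] 0.0997 -0.9505
lock [0.4918 0.2329] 0.0995 -1.5486
slotmouth [0.4933 0.2319] 0.0719 -0.2921
mouth [0.4941 0.2341] [-0.0008  0.0533] plunger [0.4939 0.2334]
```

View pics/crop1.png

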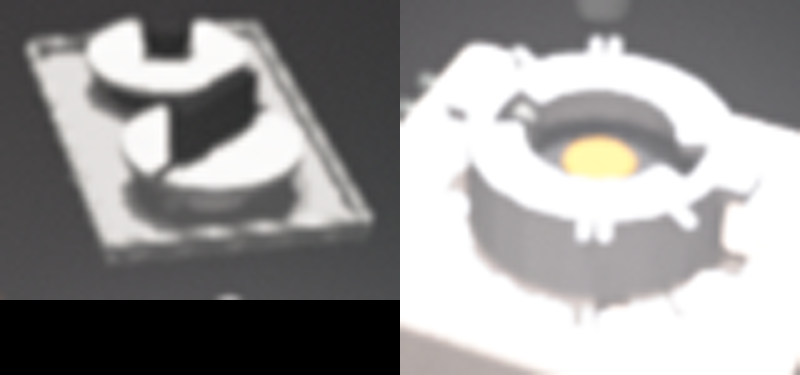

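The side crop shows the collar's lock-rib pairs at (605,45) and (593,230) and its half ribs at (522,60) and (684,214). The cap's disc spans x from 122 to 302, and its front top edge is at about y 188.

```bash
python3 - <<'E'
from h import *
im=vision.get_image("side")
f=lambda a:np.round(a,4)
Q=lambda x,y,z=.104:ray(im,315+(x-400+.5)/5-.5,275+(y+.5)/5-.5,z)[:2]
for n,p,q in(("half",(522,60),(684,214)),("lock",(605,45),(593,230))):
    a,b=Q(*p),Q(*q);d=a-b;print(n,f((a+b)/2),f(np.linalg.norm(d)),f(np.arctan2(d[1],d[0])))
t=np.linspace(0,6.28,721)
for z in(.030,.032):
  for c in((.520,-.155),(.522,-.156)):
    p=np.array([proj(im,(c[0]+.044*np.cos(a),c[1]+.044*np.sin(a),z)) for a in t]);p=(p-[310,200]+.5)*5
    print(z,c,p.min(0).round(),p.max(0).round())
for c in((.494,.234),(.4915,.2325)):
    p=np.array([proj(im,(c[0]+.044*np.cos(a),c[1]+.044*np.sin(a),.104)) for a in t]);p=(p-[315,275]+.5)*5+[400,0]
    print(c,p.min(0).round(),p.max(0).round())
E
```

```text
half [0.4961 0.2345] 0.0978 -0.932
lock [0.4962 0.234 ] 0.1014 -1.5541
0.03 (0.52, -0.155) [127. 104.] [307. 190.]
0.03 (0.522, -0.156) [123. 103.] [302. 188.]
0.032 (0.52, -0.155) [127. 100.] [307. 186.]
0.032 (0.522, -0.156) [123.  99.] [303. 185.]
(0.494, 0.234) [474.  57.] [739. 218.]
(0.4915, 0.2325) [482.  55.] [746. 215.]
```

The two views agree: the cap is at (0.522,-0.156) with its bar at 1.00 rad, and the port is at (0.4945,0.2335) with its x axis at -0.35 (equivalently 2.79). The measured sizes match those given (disc 88 mm, ribs at 50 mm). Next is the helper that turns a target into jog numbers.

```bash
cat > go.py <<'E'
import sys
from h import *
from scipy.spatial.transform import Rotation as Ro
def go(x,y,z,psi):
    s=ctrl.get_state();R=Ro.from_rotvec(s["tool_rot"]);M=R.as_matrix()
    T=Ro.from_matrix(np.array([[np.cos(psi),np.sin(psi),0],[np.sin(psi),-np.cos(psi),0],[0,0,-1]]))
    print("t",round(s["time"],2),"pos",np.round(s["position"],4),"psi",round(np.arctan2(M[1,0],M[0,0]),3),"F",np.round(s["ft_force"],1),"T",np.round(s["torque"],2),"grip",round(s["grip_width"],3),round(s["grip_force"],1),"q",np.round(s["joint_positions"],2))
    print("mm",np.round(M.T@(np.array([x,y,z])-s["position"])*1e3,1),"w",np.round((R.inv()*T).as_rotvec(),3))
if __name__=="__main__": go(*map(float,sys.argv[1:5]))
E
python3 go.py .522 -.156 .13 1.0
```

```text
t 0.65 pos [ 0.2913 -0.5811  0.2226] psi 0.465 F [-1.4  0.3 -0.2] T [-0.01  0.01 -0.01] grip 1.002 0.0 q [ 1.12  0.32 -0.07  1.45  0.02  1.37 -0.06]
mm [ 396.7 -276.6   92.6] w [ 0.     0.    -0.535]
```

Emit:
jog_arm:
  increments:
    - {"tx": 80, "ty": -56, "tz": 0, "wz": -0.107}
    - {"tx": 160, "ty": -111, "tz": 0, "wz": -0.214}
    - {"tx": 240, "ty": -167, "tz": 0, "wz": -0.321}
    - {"tx": 320, "ty": -222, "tz": 20, "wz": -0.428}
    - {"tx": 397, "ty": -277, "tz": 40, "wz": -0.535}

```text
validation failed for argument at $.in...
```

```bash
python3 go.py .522 -.156 .09 1.0
```

```text
t 0.65 pos [ 0.2913 -0.5811  0.2226] psi 0.465 F [-1.4  0.3 -0.2] T [-0.01  0.01 -0.01] grip 1.002 0.0 q [ 1.12  0.32 -0.07  1.45  0.02  1.37 -0.06]
mm [ 396.7 -276.6  132.6] w [ 0.     0.    -0.535]
```

Emit:
jog_arm:
  increments:
    - {"tx": 397, "ty": -277, "tz": 40, "wx": 0, "wy": 0, "wz": -0.535, "gripper": 1}
    - {"tx": 397, "ty": -277, "tz": 40, "wx": 0, "wy": 0, "wz": -0.535, "gripper": 1}
    - {"tx": 397, "ty": -277, "tz": 40, "wx": 0, "wy": 0, "wz": -0.535, "gripper": 1}
    - {"tx": 397, "ty": -277, "tz": 40, "wx": 0, "wy": 0, "wz": -0.535, "gripper": 1}
    - {"tx": 397, "ty": -277, "tz": 40, "wx": 0, "wy": 0, "wz": -0.535, "gripper": 1}
  grip_force: 40

```text
time: 1.07
position: [0.3909, -0.3968, 0.2055]
tool_rot: [2.753, 1.513, -0.0]
ft_force: [0.0, 0.1, 0.5]
grip_width: 1.0
grip_force: 0.0
```

```bash
python3 go.py .522 -.156 .13 1.0
```

```text
t 1.07 pos [ 0.3909 -0.3968  0.2055] psi 1.005 F [0.  0.1 0.5] T [ 0.01 -0.14 -0.07] grip 1.0 0.0 q [ 0.97  0.14 -0.25  1.7   0.04  1.3   0.15]
mm [273.6 -18.4  75.4] w [0.001 0.    0.005]
```

Emit:
jog_arm:
  increments:
    - {"tx": 274, "ty": -18, "tz": 60, "wx": 0, "wy": 0, "wz": 0, "gripper": 1}
    - {"tx": 274, "ty": -18, "tz": 60, "wx": 0, "wy": 0, "wz": 0, "gripper": 1}
    - {"tx": 274, "ty": -18, "tz": 60, "wx": 0, "wy": 0, "wz": 0, "gripper": 1}
    - {"tx": 274, "ty": -18, "tz": 60, "wx": 0, "wy": 0, "wz": 0, "gripper": 1}
    - {"tx": 274, "ty": -18, "tz": 60, "wx": 0, "wy": 0, "wz": 0, "gripper": 1}

```text
time: 1.48
position: [0.4895, -0.2187, 0.161]
tool_rot: [2.756, 1.505, 0.0]
ft_force: [0.3, -0.7, -0.0]
grip_width: 0.998
grip_force: 0.0
```

```bash
python3 go.py .522 -.156 .10 1.0
```

```text
t 1.48 pos [ 0.4895 -0.2187  0.161 ] psi 1.0 F [ 0.3 -0.7 -0. ] T [-0.05 -0.09  0.  ] grip 0.998 0.0 q [ 0.75  0.14 -0.41  1.8   0.06  1.21 -0.25]
mm [70.4 -6.7 61. ] w [ 0.001  0.    -0.   ]
```

Emit:
jog_arm:
  increments:
    - {"tx": 36, "ty": -4, "tz": 20, "wx": 0, "wy": 0, "wz": 0, "gripper": 1}
    - {"tx": 70, "ty": -7, "tz": 40, "wx": 0, "wy": 0, "wz": 0, "gripper": 1}
    - {"tx": 70, "ty": -7, "tz": 60, "wx": 0, "wy": 0, "wz": 0, "gripper": 1}
    - {"tx": 70, "ty": -7, "tz": 80, "wx": 0, "wy": 0, "wz": 0, "gripper": 1}
    - {"tx": 70, "ty": -7, "tz": 80, "wx": 0, "wy": 0, "wz": 0, "gripper": 1}

```text
time: 1.9
position: [0.5181, -0.1562, 0.0772]
tool_rot: [-2.751, -1.506, 0.007]
ft_force: [-0.7, -0.2, -0.5]
grip_width: 1.0
grip_force: 0.0
```

```bash
python3 go.py .522 -.156 .036 1.0
```

```text
t 1.9 pos [ 0.5181 -0.1562  0.0772] psi 1.002 F [-0.7 -0.2 -0.5] T [-0.01  0.01  0.05] grip 1.0 0.0 q [ 0.65  0.25 -0.45  1.87  0.12  1.06 -0.42]
mm [ 2.3  3.5 41.1] w [-0.007  0.002  0.002]
```

Emit:
jog_arm:
  increments:
    - {"tx": 0, "ty": 1, "tz": 15, "wx": 0, "wy": 0, "wz": 0, "gripper": 1}
    - {"tx": 0, "ty": 1, "tz": 30, "wx": 0, "wy": 0, "wz": 0, "gripper": 1}
    - {"tx": 0, "ty": 1, "tz": 38, "wx": 0, "wy": 0, "wz": 0, "gripper": 1}
    - {"tx": 0, "ty": 1, "tz": 42, "wx": 0, "wy": 0, "wz": 0, "gripper": 1}
    - {"tx": 0, "ty": 1, "tz": 42, "wx": 0, "wy": 0, "wz": 0, "gripper": 1}

```text
time: 2.32
position: [0.5213, -0.1586, 0.0388]
tool_rot: [-2.757, -1.505, 0.001]
ft_force: [-0.2, 0.4, -0.3]
grip_width: 0.999
grip_force: 0.0
```

```bash
python3 - <<'E'
from h import *
im=vision.get_image("side")["color"]
cv2.imwrite("pics/g1.png",cv2.resize(im[150:290,280:460],None,fx=4,fy=4,interpolation=cv2.INTER_CUBIC))
E
python3 go.py .522 -.156 .036 1.0
```

```text
t 2.37 pos [ 0.5218 -0.1587  0.0394] psi 0.999 F [ 0.8 -0.   0.3] T [-0.04 -0.08  0.03] grip 1.0 0.0 q [ 0.64  0.3  -0.44  1.9   0.15  0.98 -0.45]
mm [ 2.4 -1.3  3.4] w [ 0.     0.    -0.001]
```

View pics/g1.png

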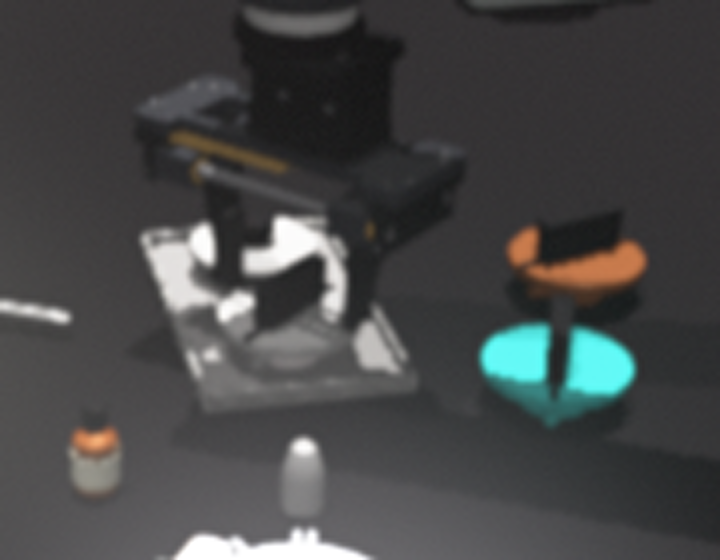

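The fingers straddle the bar: the left one is at about (225,235) and the right one at (360,290) in the crop. I'll make the small correction and close.

Emit:
jog_arm:
  increments:
    - {"tx": 2.4, "ty": -1.3, "tz": 3, "wx": 0, "wy": 0, "wz": 0, "gripper": 1}
    - {"tx": 2.4, "ty": -1.3, "tz": 3, "wx": 0, "wy": 0, "wz": 0, "gripper": 0.5}
    - {"tx": 2.4, "ty": -1.3, "tz": 3, "wx": 0, "wy": 0, "wz": 0, "gripper": 0}
    - {"tx": 2.4, "ty": -1.3, "tz": 3, "wx": 0, "wy": 0, "wz": 0, "gripper": 0}
    - {"tx": 2.4, "ty": -1.3, "tz": 3, "wx": 0, "wy": 0, "wz": 0, "gripper": 0}
  grip_force: 45

```text
time: 2.78
position: [0.522, -0.1557, 0.0363]
tool_rot: [2.757, 1.506, 0.0]
ft_force: [0.5, 0.1, 0.1]
grip_width: 0.781
grip_force: 0.0
```

Emit:
jog_arm:
  increments:
    - {"tx": 0, "ty": 0, "tz": 0, "wx": 0, "wy": 0, "wz": 0, "gripper": 0}
    - {"tx": 0, "ty": 0, "tz": 0, "wx": 0, "wy": 0, "wz": 0, "gripper": 0}
    - {"tx": 0, "ty": 0, "tz": 0, "wx": 0, "wy": 0, "wz": 0, "gripper": 0}
    - {"tx": 0, "ty": 0, "tz": 0, "wx": 0, "wy": 0, "wz": 0, "gripper": 0}
    - {"tx": 0, "ty": 0, "tz": 0, "wx": 0, "wy": 0, "wz": 0, "gripper": 0}

```text
time: 3.2
position: [0.5218, -0.1556, 0.0359]
tool_rot: [2.757, 1.506, -0.0]
ft_force: [0.5, 1.3, 0.1]
grip_width: 0.398
grip_force: 0.0
```

```bash
python3 go.py .522 -.156 .20 1.0
```

```text
t 3.2 pos [ 0.5218 -0.1556  0.0359] psi 1.0 F [0.5 1.3 0.1] T [ 0.01 -0.04  0.02] grip 0.398 0.0 q [ 0.63  0.3  -0.44  1.9   0.16  0.97 -0.45]
mm [  -0.2    0.4 -164.1] w [ 0.  0. -0.]
```

Emit:
jog_arm:
  increments:
    - {"tx": 0, "ty": 0, "tz": 0, "wx": 0, "wy": 0, "wz": 0, "gripper": 0}
    - {"tx": 0, "ty": 0, "tz": 0, "wx": 0, "wy": 0, "wz": 0, "gripper": 0}
    - {"tx": 0, "ty": 0, "tz": 0, "wx": 0, "wy": 0, "wz": 0, "gripper": 0}
    - {"tx": 0, "ty": 0, "tz": 0, "wx": 0, "wy": 0, "wz": 0, "gripper": 0}
    - {"tx": 0, "ty": 0, "tz": 0, "wx": 0, "wy": 0, "wz": 0, "gripper": 0}

```text
time: 3.62
position: [0.5218, -0.1556, 0.0359]
tool_rot: [2.757, 1.506, -0.0]
ft_force: [0.5, -0.2, -1.5]
grip_width: 0.152
grip_force: 45.0
```

```bash
python3 go.py .522 -.156 .20 1.0
```

```text
t 3.62 pos [ 0.5218 -0.1556  0.0359] psi 1.0 F [ 0.5 -0.2 -1.5] T [-0.09 -0.14  0.04] grip 0.152 45.0 q [ 0.63  0.3  -0.44  1.9   0.16  0.97 -0.45]
mm [  -0.2    0.4 -164.1] w [ 0.  0. -0.]
```

Gripped at 13 mm opening with 45 N. Lifting.

Emit:
jog_arm:
  increments:
    - {"tx": 0, "ty": 0, "tz": -20, "wx": 0, "wy": 0, "wz": 0, "gripper": 0}
    - {"tx": 0, "ty": 0, "tz": -60, "wx": 0, "wy": 0, "wz": 0, "gripper": 0}
    - {"tx": 0, "ty": 0, "tz": -100, "wx": 0, "wy": 0, "wz": -0.1, "gripper": 0}
    - {"tx": 0, "ty": 0, "tz": -135, "wx": 0, "wy": 0, "wz": -0.2, "gripper": 0}
    - {"tx": 0, "ty": 0, "tz": -165, "wx": 0, "wy": 0, "wz": -0.3, "gripper": 0}

```text
time: 4.03
position: [0.522, -0.1555, 0.2033]
tool_rot: [2.495, 1.907, 0.001]
ft_force: [0.5, 0.1, -2.7]
grip_width: 0.157
grip_force: 45.0
```

```bash
python3 go.py .4945 .2335 .20 2.79
```

```text
t 4.03 pos [ 0.522  -0.1555  0.2033] psi 1.305 F [ 0.5  0.1 -2.7] T [-0.01 -0.14  0.02] grip 0.157 45.0 q [ 0.7   0.14 -0.5   1.73  0.07  1.29 -0.08]
mm [ 368.1 -128.7    3. ] w [ 1.000e-03  1.000e-03 -1.485e+00]
```

Emit:
jog_arm:
  increments:
    - {"tx": 35, "ty": -12, "tz": 0, "wx": 0, "wy": 0, "wz": -0.1, "gripper": 0}
    - {"tx": 70, "ty": -24, "tz": 0, "wx": 0, "wy": 0, "wz": -0.2, "gripper": 0}
    - {"tx": 105, "ty": -37, "tz": 0, "wx": 0, "wy": 0, "wz": -0.3, "gripper": 0}
    - {"tx": 140, "ty": -49, "tz": 0, "wx": 0, "wy": 0, "wz": -0.4, "gripper": 0}
    - {"tx": 175, "ty": -61, "tz": 0, "wx": 0, "wy": 0, "wz": -0.5, "gripper": 0}

```text
time: 4.45
position: [0.509, 0.0309, 0.2006]
tool_rot: [-1.947, -2.465, 0.001]
ft_force: [-0.1, 0.2, -1.6]
grip_width: 0.157
grip_force: 45.0
```

```bash
python3 go.py .4945 .2335 .20 2.79
```

```text
t 4.45 pos [0.509  0.0309 0.2006] psi 1.804 F [-0.1  0.2 -1.6] T [-0.   -0.17 -0.07] grip 0.157 45.0 q [ 0.54  0.07 -0.67  1.8   0.05  1.28  0.08]
mm [200.5  32.8   0.5] w [-0.001  0.    -0.986]
```

Emit:
jog_arm:
  increments:
    - {"tx": 30, "ty": 5, "tz": 0, "wx": 0, "wy": 0, "wz": -0.1, "gripper": 0}
    - {"tx": 60, "ty": 10, "tz": 0, "wx": 0, "wy": 0, "wz": -0.2, "gripper": 0}
    - {"tx": 90, "ty": 15, "tz": 0, "wx": 0, "wy": 0, "wz": -0.3, "gripper": 0}
    - {"tx": 120, "ty": 20, "tz": 0, "wx": 0, "wy": 0, "wz": -0.4, "gripper": 0}
    - {"tx": 150, "ty": 25, "tz": 0, "wx": 0, "wy": 0, "wz": -0.5, "gripper": 0}

```text
time: 4.87
position: [0.4995, 0.1823, 0.2006]
tool_rot: [-1.277, -2.87, 0.001]
ft_force: [-0.3, -0.1, -2.2]
grip_width: 0.155
grip_force: 45.0
```

```bash
python3 go.py .4945 .2335 .20 2.79
```

```text
t 4.87 pos [0.4995 0.1823 0.2006] psi 2.305 F [-0.3 -0.1 -2.2] T [ 0.11 -0.18 -0.  ] grip 0.155 45.0 q [ 0.36  0.15 -0.83  1.75  0.11  1.29  0.24]
mm [41.3 30.6  0.6] w [-0.001  0.    -0.485]
```

Emit:
jog_arm:
  increments:
    - {"tx": 15, "ty": 10, "tz": 0, "wx": 0, "wy": 0, "wz": -0.12, "gripper": 0}
    - {"tx": 30, "ty": 20, "tz": 5, "wx": 0, "wy": 0, "wz": -0.24, "gripper": 0}
    - {"tx": 41.3, "ty": 30.6, "tz": 15, "wx": 0, "wy": 0, "wz": -0.36, "gripper": 0}
    - {"tx": 41.3, "ty": 30.6, "tz": 30, "wx": 0, "wy": 0, "wz": -0.485, "gripper": 0}
    - {"tx": 41.3, "ty": 30.6, "tz": 40, "wx": 0, "wy": 0, "wz": -0.485, "gripper": 0}

```text
time: 5.28
position: [0.4943, 0.2332, 0.1595]
tool_rot: [-0.549, -3.092, 0.001]
ft_force: [-0.1, -0.4, -1.2]
grip_width: 0.155
grip_force: 45.0
```

```bash
python3 - <<'E'
from h import *
im=vision.get_image("side");s=im["color"]
l=cv2.resize(s[240:340,295:415],None,fx=6,fy=6,interpolation=cv2.INTER_CUBIC)
cv2.imwrite("pics/g2.png",l)
from go import go
go(.4945,.2335,.16,2.79)
st=ctrl.get_state()["position"]; c=st-[0,0,.0335]
t=np.linspace(0,6.28,721)
p=np.array([proj(im,(c[0]+.044*np.cos(a),c[1]+.044*np.sin(a),c[2]+.028)) for a in t]);p=(p-[295,240]+.5)*6
print("pred disc top",p.min(0).round(),p.max(0).round())
p=np.array([proj(im,(.4945+.044*np.cos(a),.2335+.044*np.sin(a),.104)) for a in t]);p=(p-[295,240]+.5)*6
print("pred collar",p.min(0).round(),p.max(0).round())
E
```

```text
t 5.33 pos [0.4936 0.2314 0.1575] psi 2.783 F [-0.1 -0.7 -4.4] T [ 0.01 -0.03  0.07] grip 0.156 45.0 q [ 0.31  0.25 -0.9   1.77  0.2   1.23  0.57]
mm [-0.1  2.3 -2.6] w [-0.003 -0.004 -0.007]
pred disc top [212. 134.] [538. 318.]
pred collar [208. 277.] [525. 470.]
```

View pics/g2.png

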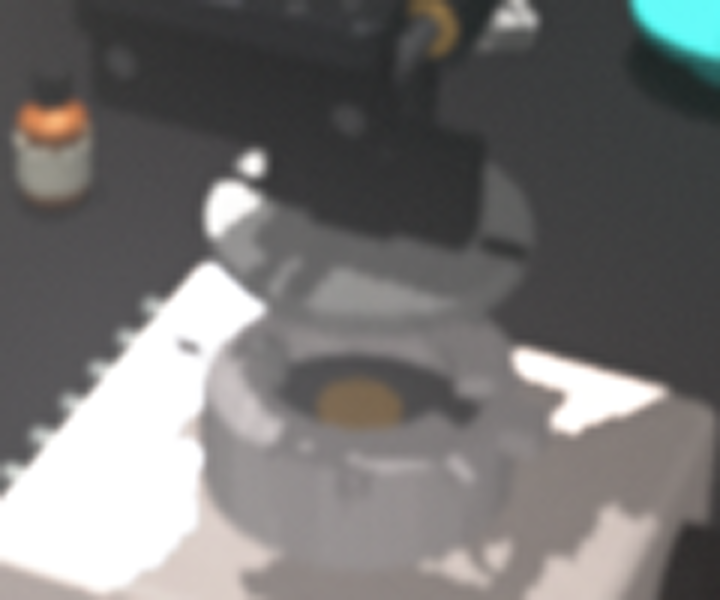

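The cap hangs over the collar. The disc spans x 205–535 and the collar 204–521, both about 4 px left of prediction, so cap and port are aligned relative to each other. I'll settle a little lower and check.

Emit:
jog_arm:
  increments:
    - {"tx": 0, "ty": 0, "tz": 5, "wx": 0, "wy": 0, "wz": 0, "gripper": 0}
    - {"tx": 0, "ty": 0, "tz": 10, "wx": 0, "wy": 0, "wz": 0, "gripper": 0}
    - {"tx": 0, "ty": 0, "tz": 10, "wx": 0, "wy": 0, "wz": 0, "gripper": 0}
    - {"tx": 0, "ty": 0, "tz": 10, "wx": 0, "wy": 0, "wz": 0, "gripper": 0}
    - {"tx": 0, "ty": 0, "tz": 10, "wx": 0, "wy": 0, "wz": 0, "gripper": 0}

```text
time: 5.75
position: [0.4959, 0.2322, 0.1514]
tool_rot: [0.559, 3.09, 0.0]
ft_force: [0.3, 0.7, -0.9]
grip_width: 0.156
grip_force: 45.0
```

```bash
python3 go.py .4945 .2335 .142 2.79
```

```text
t 5.75 pos [0.4959 0.2322 0.1514] psi 2.784 F [ 0.3  0.7 -0.9] T [ 0.1  -0.11 -0.05] grip 0.156 45.0 q [ 0.31  0.25 -0.9   1.78  0.21  1.21  0.56]
mm [1.8 0.7 9.4] w [ 0.     0.001 -0.006]
```

Emit:
jog_arm:
  increments:
    - {"tx": 1.8, "ty": 0.7, "tz": 3, "wx": 0, "wy": 0, "wz": -0.006, "gripper": 0}
    - {"tx": 1.8, "ty": 0.7, "tz": 7, "wx": 0, "wy": 0, "wz": -0.006, "gripper": 0}
    - {"tx": 1.8, "ty": 0.7, "tz": 11, "wx": 0, "wy": 0, "wz": -0.006, "gripper": 0}
    - {"tx": 1.8, "ty": 0.7, "tz": 15, "wx": 0, "wy": 0, "wz": -0.006, "gripper": 0}
    - {"tx": 1.8, "ty": 0.7, "tz": 15, "wx": 0, "wy": 0, "wz": -0.006, "gripper": 0}

```text
time: 6.17
position: [0.4934, 0.2332, 0.1348]
tool_rot: [-0.548, -3.092, 0.001]
ft_force: [-0.8, 0.3, -2.2]
grip_width: 0.156
grip_force: 45.0
```

```bash
python3 go.py .4945 .2335 .1175 2.79
```

```text
t 6.17 pos [0.4934 0.2332 0.1348] psi 2.791 F [-0.8  0.3 -2.2] T [ 0.   -0.16  0.03] grip 0.156 45.0 q [ 0.3   0.27 -0.89  1.8   0.23  1.18  0.55]
mm [-0.9  0.7 17.2] w [-0.001 -0.001  0.001]
```

No contact force yet. Continuing down in small steps.

Emit:
jog_arm:
  increments:
    - {"tx": -0.5, "ty": 0.4, "tz": 2, "wx": 0, "wy": 0, "wz": 0, "gripper": 0}
    - {"tx": -0.5, "ty": 0.4, "tz": 4, "wx": 0, "wy": 0, "wz": 0, "gripper": 0}
    - {"tx": -0.5, "ty": 0.4, "tz": 6, "wx": 0, "wy": 0, "wz": 0, "gripper": 0}
    - {"tx": -0.5, "ty": 0.4, "tz": 8, "wx": 0, "wy": 0, "wz": 0, "gripper": 0}
    - {"tx": -0.5, "ty": 0.4, "tz": 8, "wx": 0, "wy": 0, "wz": 0, "gripper": 0}

```text
time: 6.58
position: [0.4944, 0.2337, 0.1274]
tool_rot: [-0.548, -3.093, 0.001]
ft_force: [0.3, -0.2, -2.0]
grip_width: 0.157
grip_force: 45.0
```

```bash
python3 go.py .4945 .2335 .1175 2.79
```

```text
t 6.58 pos [0.4944 0.2337 0.1274] psi 2.791 F [ 0.3 -0.2 -2. ] T [ 0.07 -0.15 -0.  ] grip 0.157 45.0 q [ 0.29  0.28 -0.89  1.8   0.24  1.17  0.55]
mm [-0.1 -0.1  9.9] w [-0.    -0.001  0.001]
```

Emit:
jog_arm:
  increments:
    - {"tx": 0, "ty": 0, "tz": 2, "wx": 0, "wy": 0, "wz": 0, "gripper": 0}
    - {"tx": 0, "ty": 0, "tz": 4, "wx": 0, "wy": 0, "wz": 0, "gripper": 0}
    - {"tx": 0, "ty": 0, "tz": 6, "wx": 0, "wy": 0, "wz": 0, "gripper": 0}
    - {"tx": 0, "ty": 0, "tz": 8, "wx": 0, "wy": 0, "wz": 0, "gripper": 0}
    - {"tx": 0, "ty": 0, "tz": 9, "wx": 0, "wy": 0, "wz": 0, "gripper": 0}

```text
time: 7.0
position: [0.4948, 0.2339, 0.1191]
tool_rot: [0.548, 3.093, -0.0]
ft_force: [-0.7, -0.5, 3.0]
grip_width: 0.158
grip_force: 45.0
```

```bash
python3 go.py .4945 .2335 .1175 2.79
```

```text
t 7.0 pos [0.4948 0.2339 0.1191] psi 2.791 F [-0.7 -0.5  3. ] T [-0.05  0.17 -0.04] grip 0.158 45.0 q [ 0.29  0.29 -0.89  1.81  0.25  1.15  0.54]
mm [ 0.2 -0.5  1.6] w [0.    0.    0.001]
```

Emit:
jog_arm:
  increments:
    - {"tx": 0, "ty": 0, "tz": 1, "wx": 0, "wy": 0, "wz": 0, "gripper": 0}
    - {"tx": 0, "ty": 0, "tz": 2, "wx": 0, "wy": 0, "wz": 0, "gripper": 0}
    - {"tx": 0, "ty": 0, "tz": 2, "wx": 0, "wy": 0, "wz": 0, "gripper": 0}
    - {"tx": 0, "ty": 0, "tz": 2, "wx": 0, "wy": 0, "wz": 0, "gripper": 0}
    - {"tx": 0, "ty": 0, "tz": 2, "wx": 0, "wy": 0, "wz": 0, "gripper": 0}

```text
time: 7.42
position: [0.4948, 0.2339, 0.1171]
tool_rot: [0.548, 3.093, 0.0]
ft_force: [-1.2, -0.3, 4.0]
grip_width: 0.157
grip_force: 45.0
```

```bash
python3 go.py .4945 .2335 .1175 2.79
```

```text
t 7.42 pos [0.4948 0.2339 0.1171] psi 2.791 F [-1.2 -0.3  4. ] T [-0.06  0.09 -0.03] grip 0.157 45.0 q [ 0.28  0.29 -0.89  1.81  0.25  1.15  0.54]
mm [ 0.2 -0.5 -0.4] w [0.    0.    0.001]
```

Emit:
jog_arm:
  increments:
    - {"tx": 0, "ty": 0, "tz": 0.7, "wx": 0, "wy": 0, "wz": 0, "gripper": 0}
    - {"tx": 0, "ty": 0, "tz": 1.5, "wx": 0, "wy": 0, "wz": 0, "gripper": 0}
    - {"tx": 0, "ty": 0, "tz": 1.5, "wx": 0, "wy": 0, "wz": 0, "gripper": 0}
    - {"tx": 0, "ty": 0, "tz": 1.5, "wx": 0, "wy": 0, "wz": 0, "gripper": 0}
    - {"tx": 0, "ty": 0, "tz": 1.5, "wx": 0, "wy": 0, "wz": 0, "gripper": 0}

```text
time: 7.83
position: [0.4949, 0.2339, 0.1158]
tool_rot: [0.548, 3.093, 0.0]
ft_force: [-1.9, -2.2, 6.5]
grip_width: 0.16
grip_force: 45.0
```

```bash
python3 go.py .4945 .2335 .1175 2.79
```

```text
t 7.83 pos [0.4949 0.2339 0.1158] psi 2.791 F [-1.9 -2.2  6.5] T [-0.14  0.28  0.02] grip 0.16 45.0 q [ 0.28  0.29 -0.89  1.81  0.25  1.15  0.54]
mm [ 0.2 -0.5 -1.7] w [0.    0.001 0.001]
```

Emit:
jog_arm:
  increments:
    - {"tx": 0, "ty": 0, "tz": 0.7, "wx": 0, "wy": 0, "wz": 0, "gripper": 0}
    - {"tx": 0, "ty": 0, "tz": 1.3, "wx": 0, "wy": 0, "wz": 0, "gripper": 0}
    - {"tx": 0, "ty": 0, "tz": 1.3, "wx": 0, "wy": 0, "wz": 0, "gripper": 0}
    - {"tx": 0, "ty": 0, "tz": 1.3, "wx": 0, "wy": 0, "wz": 0, "gripper": 0}
    - {"tx": 0, "ty": 0, "tz": 1.3, "wx": 0, "wy": 0, "wz": 0, "gripper": 0}

```text
time: 8.25
position: [0.4949, 0.2339, 0.1158]
tool_rot: [0.548, 3.093, -0.001]
ft_force: [-4.9, -2.8, 14.7]
grip_width: 0.158
grip_force: 45.0
```

```bash
python3 - <<'E'
from h import *
im=vision.get_image("side")["color"]
cv2.imwrite("pics/g3.png",cv2.resize(im[240:340,295:415],None,fx=6,fy=6,interpolation=cv2.INTER_CUBIC))
E
python3 go.py .4945 .2335 .1175 2.79
```

```text
t 8.3 pos [0.4949 0.2339 0.1158] psi 2.791 F [-4.7 -2.1 14.7] T [-0.58  0.93  0.06] grip 0.154 45.0 q [ 0.28  0.3  -0.89  1.81  0.25  1.15  0.53]
mm [ 0.2 -0.5 -1.7] w [-0.001  0.001  0.001]
```

View pics/g3.png

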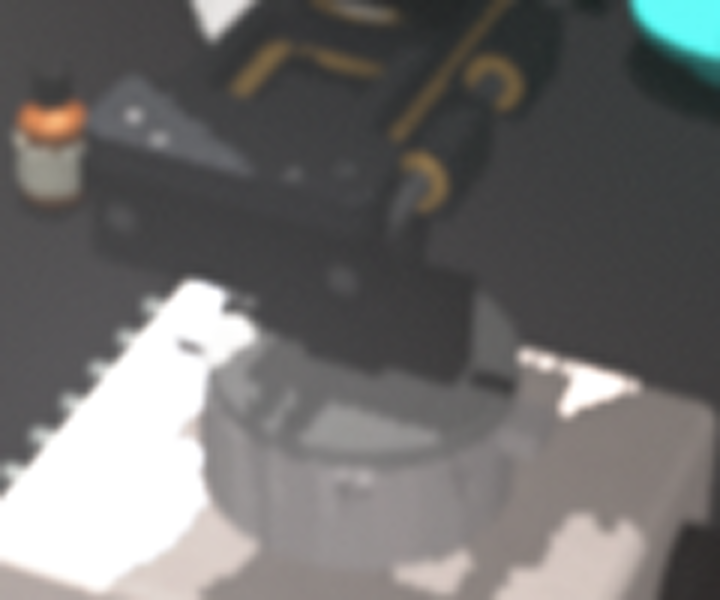

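The disc sits flush on the collar, with its lower edge at about (350,460), and the force rises with no further travel, so the cap is fully in. Turning clockwise while pressing.

Emit:
jog_arm:
  increments:
    - {"tx": 0, "ty": 0, "tz": 0, "wx": 0, "wy": 0, "wz": 0.06, "gripper": 0}
    - {"tx": 0, "ty": 0, "tz": 0, "wx": 0, "wy": 0, "wz": 0.12, "gripper": 0}
    - {"tx": 0, "ty": 0, "tz": 0, "wx": 0, "wy": 0, "wz": 0.18, "gripper": 0}
    - {"tx": 0, "ty": 0, "tz": 0, "wx": 0, "wy": 0, "wz": 0.24, "gripper": 0}
    - {"tx": 0, "ty": 0, "tz": 0, "wx": 0, "wy": 0, "wz": 0.3, "gripper": 0}
  grip_force: 55

```text
time: 8.72
position: [0.4954, 0.2341, 0.1158]
tool_rot: [1.007, 2.974, 0.0]
ft_force: [-3.2, -2.2, 13.4]
grip_width: 0.159
grip_force: 55.1
```

```bash
python3 go.py .4945 .2335 .1158 2.19
```

```text
t 8.72 pos [0.4954 0.2341 0.1158] psi 2.489 F [-3.2 -2.2 13.4] T [-0.6   0.69  0.31] grip 0.159 55.1 q [ 0.24  0.28 -0.84  1.82  0.23  1.14  0.25]
mm [ 0.4 -1.   0. ] w [0.001 0.002 0.299]
```

Emit:
jog_arm:
  increments:
    - {"tx": 0, "ty": 0, "tz": 0, "wx": 0, "wy": 0, "wz": 0.06, "gripper": 0}
    - {"tx": 0, "ty": 0, "tz": 0, "wx": 0, "wy": 0, "wz": 0.12, "gripper": 0}
    - {"tx": 0, "ty": 0, "tz": 0, "wx": 0, "wy": 0, "wz": 0.18, "gripper": 0}
    - {"tx": 0, "ty": 0, "tz": 0, "wx": 0, "wy": 0, "wz": 0.24, "gripper": 0}
    - {"tx": 0, "ty": 0, "tz": 0, "wx": 0, "wy": 0, "wz": 0.3, "gripper": 0}

```text
time: 9.13
position: [0.4952, 0.2339, 0.1158]
tool_rot: [1.44, 2.79, -0.0]
ft_force: [-2.1, -1.8, 14.1]
grip_width: 0.156
grip_force: 55.1
```

Emit:
jog_arm:
  increments:
    - {"tx": 0, "ty": 0, "tz": 0, "wx": 0, "wy": 0, "wz": 0, "gripper": 0}
    - {"tx": 0, "ty": 0, "tz": 0, "wx": 0, "wy": 0, "wz": 0, "gripper": 0}
    - {"tx": 0, "ty": 0, "tz": 0, "wx": 0, "wy": 0, "wz": 0, "gripper": 0}
    - {"tx": 0, "ty": 0, "tz": 0, "wx": 0, "wy": 0, "wz": 0, "gripper": 0}
    - {"tx": 0, "ty": 0, "tz": 0, "wx": 0, "wy": 0, "wz": 0, "gripper": 0}

```text
time: 9.55
position: [0.4952, 0.2339, 0.1158]
tool_rot: [1.437, 2.792, 0.0]
ft_force: [-3.3, -2.3, 13.7]
grip_width: 0.158
grip_force: 55.0
```

```bash
python3 - <<'E'
from h import *
a=vision.get_image("top")["color"][210:310,170:290];b=vision.get_image("side")["color"][265:335,305:405]
o=np.zeros((500,800,3),np.uint8)
o[:333,:400]=cv2.resize(a,(400,333),interpolation=cv2.INTER_CUBIC)
o[:280,400:]=cv2.resize(b,(400,280),interpolation=cv2.INTER_CUBIC);cv2.imwrite("pics/g4.png",o[:340])
E
python3 go.py .4945 .2335 .1158 2.19
```

```text
t 9.65 pos [0.4952 0.2339 0.1158] psi 2.191 F [-3.9 -1.7 12.4] T [-0.56  0.85  0.01] grip 0.154 55.0 q [ 0.21  0.27 -0.79  1.82  0.21  1.14 -0.04]
mm [ 0.1 -0.8  0. ] w [0.001 0.001 0.001]
```

View pics/g4.png

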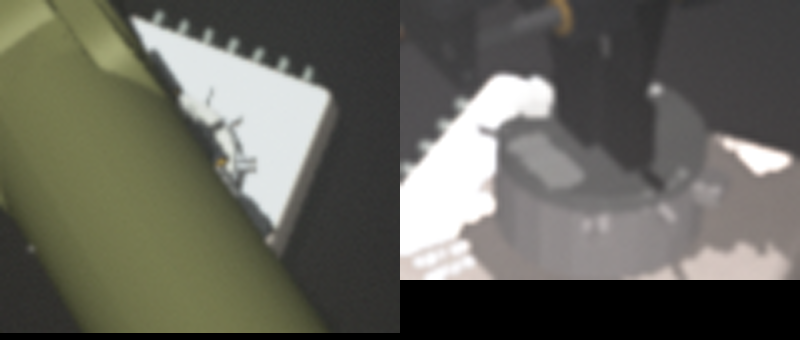

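In the side crop the bar's index line at (655,183) points at the half rib at (668,211), and the disc is flush on the collar. I'll hold a little longer, then hand in.

Emit:
jog_arm:
  increments:
    - {"tx": 0, "ty": 0, "tz": 0, "wx": 0, "wy": 0, "wz": 0, "gripper": 0}
    - {"tx": 0, "ty": 0, "tz": 0, "wx": 0, "wy": 0, "wz": 0, "gripper": 0}
    - {"tx": 0, "ty": 0, "tz": 0, "wx": 0, "wy": 0, "wz": 0, "gripper": 0}
    - {"tx": 0, "ty": 0, "tz": 0, "wx": 0, "wy": 0, "wz": 0, "gripper": 0}
    - {"tx": 0, "ty": 0, "tz": 0, "wx": 0, "wy": 0, "wz": 0, "gripper": 0}

```text
time: 10.07
position: [0.4952, 0.2338, 0.1158]
tool_rot: [1.437, 2.792, 0.0]
ft_force: [-3.3, -2.6, 13.5]
grip_width: 0.156
grip_force: 55.0
```

```bash
python3 -c "
from bench import ctrl
print(ctrl.close_job())"
```

```text
the job is handed in; nothing more can be done
None
```

The job is handed in at about 10 s: the lamp cap is fully seated in the port, turned 0.60 rad clockwise to the half-way rib and still gripped at 55 N; hand-in returned no verdict.

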